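# Start the grinder work-rest bolt square with the socket key

### The arm

A 6-joint arm with a two-finger parallel gripper is mounted at the origin on the work surface. World frame = base frame: x ahead of the robot, y to its left, z up, the work surface at z = 0. Lengths are in m, angles in degrees, forces in N, time in s.
With the tool pointing down it reaches from about 0.4 to 0.825 m from the base axis. Payload 7 kg.
Tool frame: the origin (TCP) lies on the centre line of the jaws, within the pads' length; the fingertips stand 14 mm ahead of it and the grasp point (between the pads) lies 5 mm behind it; z points along the fingers, x is the direction in which the jaws open and shut, and the axes are right-handed (so a half turn about z gives the same grasp; the last joint's range is limited). The gripper opens to 88 mm and grips with 3 to 60 N. Pads are 19 mm wide; open, the fingers measure 130 mm over their backs; the gripper's body (78 mm by 193 mm) begins 47 mm behind the grasp point.
Start: joints at [-59.983, 20.546, 0.682, 0, -70.136, -16.507], TCP at [0.158, -0.656, 0.205] pointing down, gripper open.
Joint ranges: [-176.03, 176.03], [-82.01, 121.73], [-58.28, 71.71], [-173.87, 95.51], [-174.79, -0.11], [-173.66, 173.66]. Speed limits (degrees/s): [136.94, 136.94, 172.46, 180, 180, 180].

### API

Orientations are given as [roll, pitch, yaw] about the fixed x, y, z axes, in that order (R = Rz(yaw) Ry(pitch) Rx(roll)).
In Python, from plant import * gives the robot as it stands.
- The arm moves only by the shell command python3 -m handwheel 'ROWS' [OPENING]. ROWS is JSON, a list of rows, each a list of 2 entries, a list of its own where there are three numbers: the shift along the tool's x, y, z each as a share of 0.2 m, from -1 to 1, then the turn, a rotation vector about the tool's x, y, z each as a share of 360 degrees, from -1 to 1. In form: [[[tx, ty, tz], [ax, ay, az]], ...]. A call has 1 to 5 rows; each row is the pose to reach, as a shift and turn from the pose commanded when the call began, along the tool's axes at that moment, turning the shorter way round; what a row does not reach only later rows make up. A row lasts 1/12 s, in which the tool goes at most 41.7 mm and 7.16 degrees, less where a joint would pass 70% of its speed; a pose out of reach is approached as far as the arm can. A call with a number of a shift or a turn outside -1 to 1 is refused whole. A call with a gripper value outside its range is refused whole. OPENING is the closure, from -1 (fully open) to 1 (shut), set as the call begins (- or left out, the last holds). The fingers move at their own pace and stop on an object; the grip force is fixed at half the most. Time passes only in rows, so rows that repeat a pose let the fingers close. It gives the time, the measured TCP pose, the force and the opening at its end, in the units of the state.
- get_obs(): the state, without advancing time (a new reading comes with each control period).
- snapshot(name): name is "scene" or "top"; returns a dict with "color" (400x640x3 uint8, red, green, blue), "z_map" (400x640 float32, m along the optical axis (not along the pixel's ray), 0 where there is no reading), "intrinsics" (3x3 intrinsics, pixels), "rvec" (rotation vector, rad) and "tvec" (3), from world to camera coordinates, as OpenCV has them. Camera axes: x right, y down, z forward; pixel columns grow to the right and rows downward; lengths in m; the calibration is good to about 2 mm. A picture is of the moment at which its call begins.
- close_job(): hands the job in, once; it reports no verdict.
The state is a dict: "clock": time; "joint_pos": joint angles; "qvel": joint speeds; "tau": joint torques, N m; "tool_pos": TCP position; "orientation": TCP orientation; "force": force on the tool from outside, world axes, zero at the start; "moment": the same for the moment, N m; "opening": finger opening in m.
Only numpy, scipy, OpenCV 4.12 (cv2) and the standard library are available. Lean on these libraries where they do the work, as an engineer would, in place of code of your own. Each camera call takes 0.05 s, during which the arm holds its last target. There are 200 camera calls.

### The job

Start the leaning brass-coloured bolt of the grinder's work-rest block. Lift the orange-gripped socket key off its sloping cradle, stand it upright on the yellow-edged rubber pad and let go, then take it again from above, set it fully down over the bolt's square head so that key and bolt stand straight over the bore, and only then turn it clockwise (seen from above) by about a quarter turn. Let go and leave the key standing on the bolt, with both still straight, and do not disturb the other things on the bench.

Things in the scene. Friction and masses are not known exactly. Their poses are not given: they have to be found in the camera images.
- key_grip (a point): Centre of the socket key's orange grip, 26 x 26 mm (flats facing own x and y), 60 mm long (own z -30 to +30). Own z runs along the key, from socket mouth to grip end. Under the grip: a 34 x 34 mm collar (z -38 to -30), a 16 mm round shank, a 34 x 34 mm socket (z -110 to -70). Key 140 mm long, 0.25 to 0.4 kg. At the start its axis is 25 deg above level, socket low, grip up.
- key_mouth (a point): Centre of the open end of the key's socket, 110 mm below key_grip along the key's axis; same axes. The opening is 22 mm square, sides parallel to own x and y, 20 mm deep with a flat bottom. The key can stand on the flat end round the opening.
- key: The whole socket key; same origin and axes as key_mouth.
- cradle: Fixed green and steel cradle, base 115 x 75 mm, origin at base level under its middle. The key lies on its sloping plate (60 mm wide) between low side rails, against a stop at the low end; the grip overhangs the plate's high end towards the cradle's own -x, with free space under it; grip centre about 98 mm above the bench at own x = -55 mm. Turned only about the vertical.
- pad_top (a point): Centre of the top of the fixed rubber pad with a yellow border line, 120 x 120 mm, top 6 mm above the bench.
- bore (a point): Centre of the mouth of the bolt's bore in the top of a fixed blue and steel block (70 x 150 mm along own x and y, 45 mm high); z is the bore axis, straight up. Two dark tight bolts with like heads, 18 mm high, stand on the block at own y = -57 and -93 mm from here; leave them.
- bolt_top (a point): Centre of the flat top of the brass bolt's head, own z along the bolt. Head 20 x 20 mm (sides parallel to own x, y), 18 mm high; its top 6 mm are a round nose tapering from 20 to 16 mm. Straight, the top is 32 mm above the bore mouth. Starts leaning 4 to 8 deg; pivots at the bore mouth, friction-held (0.03 N m). The socket's walls carry it upright; any lean left takes a small sideways shift.
- bolt_turn (a joint): Turn of the bolt in rad, 0 at the start, growing clockwise seen from above; friction 0.12 N m. It sinks 6 mm a turn. The socket has about 6 deg of play either way on the head.
- bluekey_grip (a point): Centre of the blue grip of another key of the same form with a smaller socket, lying along the bench; leave it alone.
- tub_mid (a point): White plastic tub, 98 mm across, 90 mm high; point at half height; leave it alone.
- jar_mid (a point): Amber jar, 72 mm across, 90 mm high; point at half height; leave it alone.
- wrench_mid (a point): Spanner lying flat on the bench; leave it alone.
- sparebolt_mid (a point): Spare brass bolt lying down, about 58 mm long, 20 mm high; leave it alone.
- offcut_mid (a point): Steel offcut 50 x 25 x 20 mm; leave it alone.
- wheel_mid (a point): Spare black contact wheel, 90 mm across, 36 mm high, lying flat; leave it alone.
Mind the look-alikes: they are no part of the job. Leave any purple look-alike of the key alone.

How it is judged:
By the outcome, as a careful person would: the job done as asked, in the order asked, and still so for the second after the job is handed in, with the robot touching nothing.
It also fails if it takes over 61 s, if anything falls off the work surface, if the arm or the gripper's body presses on something with over 40 N, if the wrist force passes 120 N, or if a joint passes its speed limit or range.

## Working session

There is one attempt and no reset: what is moved stays moved. The work goes in short steps, Python scripts to look and compute and a shell command to move; the robot and the scene stay as the last step left them, time stands still between calls to the robot, and variables do not carry over. Pictures are saved under pics/ and viewed, about 8 in all and at most 12, crops included, and the job is handed in when it is done.

```bash
ls; mkdir -p pics; cat > h.py <<'E'
from plant import *
import numpy as np, cv2
from scipy.spatial.transform import Rotation as Ro
def snap(n):
    s=snapshot(n); s['R']=cv2.Rodrigues(np.array(s['rvec'],float))[0]; s['t']=np.array(s['tvec'],float).ravel(); s['K']=np.array(s['intrinsics']); return s
def save(s,f,box=None,k=1):
    im=s['color'][:,:,::-1]
    if box: im=im[box[1]:box[3],box[0]:box[2]]
    cv2.imwrite('pics/'+f,cv2.resize(im,None,fx=k,fy=k,interpolation=cv2.INTER_CUBIC))
def ray(s,u,v,z):
    c=-s['R'].T@s['t']; d=s['R'].T@np.linalg.inv(s['K'])@np.array([u,v,1.]); return c+d*(z-c[2])/d[2]
def cloud(s):
    v,u=np.mgrid[:400,:640]; d=s['z_map']; p=np.stack([u,v,np.ones_like(u)],-1)@np.linalg.inv(s['K']).T*d[...,None]
    P=(p-s['t'])@s['R']; P[d<=0]=np.nan; return P
def proj(s,p):
    q=s['K']@(s['R']@np.array(p)+s['t']); return q[:2]/q[2]
def pose():
    o=get_obs(); return np.array(o['tool_pos']),Ro.from_euler('xyz',o['orientation'],degrees=True)
def goto(p,R2):
    p0,R0=pose(); t=R0.inv().apply(np.array(p)-p0)/0.2; a=(R0.inv()*R2).as_rotvec(degrees=True)/360
    print('rows t',np.round(t,4).tolist(),'a',np.round(a,4).tolist(),'nmin',np.linalg.norm(t)*200/41.7,np.linalg.norm(a)*360/7.16)
E
python3 - <<'E'
from h import *
print(get_obs())
for n in('scene','top'):
    s=snap(n); save(s,n+'0.png'); print(n,-s['R'].T@s['t'],s['K'][0,0])
    np.save(n+'0.npy',s,allow_pickle=True)
E
```

```text
pics
{'clock': 0.0, 'joint_pos': array([-5.99816947e+01,  2.05911122e+01,  6.32860179e-01, -2.21069558e-02,
       -7.01351900e+01, -1.65066983e+01]), 'qvel': array([-0.09536426, -0.02535877, -0.06103524, -0.02650118, -0.01777492,
        0.06237726]), 'tau': array([-6.14140981e-05, -5.82718313e+01,  2.93056995e+01,  6.99693963e+00,
        6.89837529e-03, -1.31207166e-04]), 'tool_pos': array([ 0.15756185, -0.65580206,  0.20431317]), 'orientation': array([-1.79993373e+02, -9.54961931e-02,  1.03504073e+02]), 'force': array([-0.0639176 ,  0.06683892, -0.25739908]), 'moment': array([-0.0194679 , -0.06764801, -0.03082201]), 'opening': 0.08755198068429305}
scene [1.52828469 0.25304844 0.81391006] 460.87356272575965
top [ 0.17895565 -0.10180649  1.64610389] 414.6301986973051
```

View pics/scene0.png

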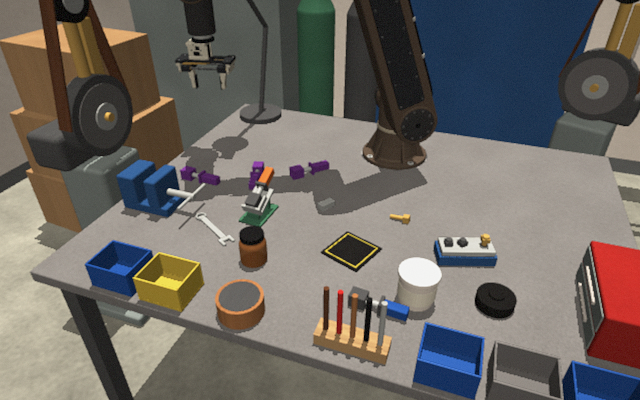

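View pics/top0.png

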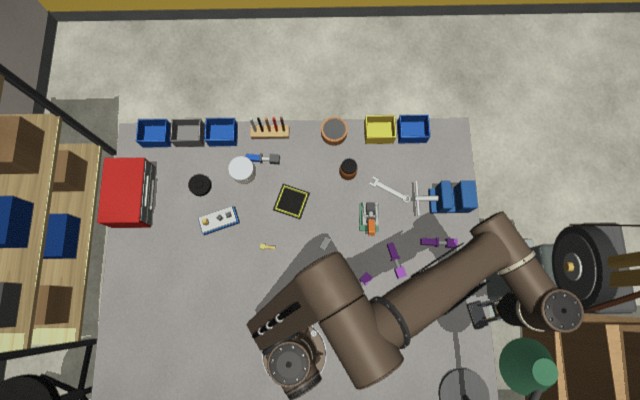

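Two views: the key with the orange grip lies in the green cradle at scene (262,190), top (370,220). Purple look-alikes: scene (200,177), (257,172), (310,170). The blue-grip key is at (380,305). The block with the brass bolt is at scene (485,240), and the spare bolt at (400,217) is lying down. The only orange-gripped key on a cradle is the one at (262,190). I'll confirm with an enlarged crop.

```bash
cat > crop.py <<'E'
from h import *
def tile(a,f):
    cv2.imwrite('pics/'+f,np.vstack([np.hstack(r) for r in a]))
def cr(s,u,v,w,h,W,H):
    return cv2.resize(s['color'][v-h//2:v+h//2,u-w//2:u+w//2,::-1],(W,H),interpolation=cv2.INTER_CUBIC)
E
python3 - <<'E'
from crop import *
S=np.load('scene0.npy',allow_pickle=True).item();T=np.load('top0.npy',allow_pickle=True).item()
tile([[cr(S,260,190,80,60,400,300),cr(S,468,248,80,60,400,300)],[cr(T,372,220,80,60,400,300),cr(T,218,220,80,60,400,300)]],'c1.png')
for n,s in(('S',S),('T',T)):
    P=cloud(s); hsv=cv2.cvtColor(s['color'],cv2.COLOR_RGB2HSV)
    def m(name,lo,hi,box):
        k=cv2.inRange(hsv,lo,hi); b=np.zeros_like(k); b[box[1]:box[3],box[0]:box[2]]=1; k=(k>0)&(b>0)
        v,u=np.nonzero(k); 
        if len(u)==0: print(n,name,'none');return
        Q=P[k]; print(n,name,len(u),'px',u.mean().round(1),v.mean().round(1),'med',np.nanmedian(Q,0).round(4),'min',np.nanmin(Q,0).round(3),'max',np.nanmax(Q,0).round(3))
    bk=(235,160,290,230) if n=='S' else (350,195,390,245)
    bb=(430,225,505,275) if n=='S' else (195,200,245,240)
    m('orange',(5,150,100),(18,255,255),bk); m('green',(60,80,30),(90,255,255),bk)
    m('brass',(15,90,90),(30,255,255),bb); m('blue',(100,100,40),(125,255,255),bb)
    bp=(315,225,390,275) if n=='S' else (268,180,315,222)
    m('yellow',(22,120,100),(35,255,255),bp)
E
```

```text
S orange 133 px 265.5 174.5 med [ 0.4672 -0.2978  0.1079] min [ 0.281 -0.399  0.001] max [ 0.498 -0.283  0.121]
S green 377 px 258.5 215.9 med [ 0.5554 -0.2844  0.0074] min [ 0.466 -0.341 -0.002] max [ 0.682 -0.216  0.089]
S brass 86 px 485.2 239.0 med [0.5072 0.3426 0.0677] min [ 0.392  0.331 -0.002] max [0.515 0.355 0.078]
S blue 606 px 462.7 259.2 med [0.545  0.2974 0.0162] min [ 0.51   0.22  -0.003] max [0.573 0.38  0.032]
S yellow 274 px 351.3 250.1 med [0.597  0.0127 0.0055] min [ 0.527 -0.055  0.   ] max [0.661 0.076 0.011]
T orange 103 px 370.9 226.8 med [ 0.4558 -0.2961  0.1129] min [ 0.43  -0.311  0.094] max [ 0.491 -0.285  0.127]
T green 78 px 362.9 220.7 med [ 0.4872 -0.2722  0.0092] min [ 0.463 -0.335 -0.001] max [ 0.571 -0.266  0.019]
T brass 23 px 204.7 221.3 med [0.497  0.3385 0.074 ] min [0.49  0.33  0.062] max [0.506 0.35  0.089]
T blue 95 px 224.2 224.0 med [0.4879 0.2666 0.0289] min [0.457 0.219 0.008] max [0.562 0.357 0.038]
T yellow 189 px 290.8 200.9 med [0.5877 0.0102 0.0072] min [ 0.521 -0.055 -0.002] max [0.656 0.076 0.02 ]
```

View pics/c1.png

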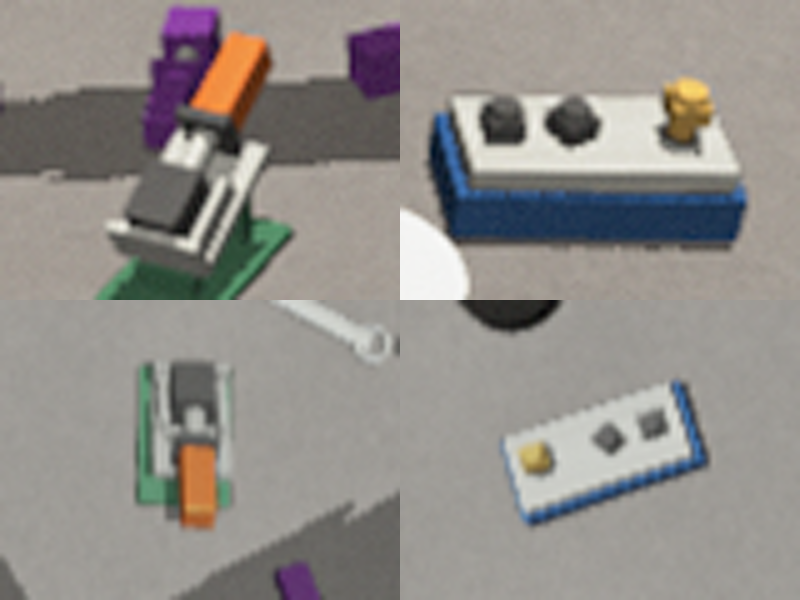

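The crop confirms it: orange grip, dark collar and socket on the green/steel cradle, grip end nearer the robot, with a purple look-alike behind it. The brass bolt is at the +y end of the block, with the two dark bolts beside it. Next I measure axes and yaws.

```bash
python3 - <<'E'
from h import *
S=np.load('scene0.npy',allow_pickle=True).item();T=np.load('top0.npy',allow_pickle=True).item()
def boxm(k,b):
    o=np.zeros_like(k); o[b[1]:b[3],b[0]:b[2]]=k[b[1]:b[3],b[0]:b[2]]; return o
def rect(s,k,z,name):
    c=max(cv2.findContours(k,0,cv2.CHAIN_APPROX_NONE)[0],key=cv2.contourArea)[:,0]
    W=np.array([ray(s,u,v,z)[:2] for u,v in c])*1000
    r=cv2.minAreaRect(W.astype(np.float32)); print(name,np.round(r[0],1),np.round(r[1],1),round(r[2],1))
for n,s,bk,bb,bp in(('S',S,(235,160,290,230),(430,225,505,275),(315,225,390,275)),('T',T,(350,195,390,245),(195,200,245,240),(268,180,315,222))):
    hsv=cv2.cvtColor(s['color'],cv2.COLOR_RGB2HSV);P=cloud(s)
    k=boxm(cv2.inRange(hsv,(5,150,100),(18,255,255)),bk); Q=P[k>0]; Q=Q[(Q[:,2]>.085)&(abs(Q[:,1]+.3)<.03)]; 
    d=np.linalg.svd(Q-Q.mean(0))[2][0]; d*=-np.sign(d[0]); print(n,'key c',Q.mean(0).round(4),'dir',d.round(3),'yaw',np.degrees(np.arctan2(d[1],d[0])).round(1))
    rect(s,boxm(cv2.inRange(hsv,(22,110,90),(35,255,255)),bp),.006,n+' pad')
    w=boxm(cv2.inRange(hsv,(0,0,150),(180,45,255)),bb)
    m=(P[...,2]>.04)&(P[...,2]<.052); w=boxm((m*255).astype(np.uint8),bb); rect(s,w,.045,n+' block top')
    dk=boxm(cv2.inRange(hsv,(0,0,0),(180,90,110)),bb)&((P[...,2]>.05)*255).astype(np.uint8)
    nn,l,st,ce=cv2.connectedComponentsWithStats(dk)
    for i in range(1,nn):
        if st[i,4]>4:
            q=P[l==i]; print(n,'dark',st[i,4],ce[i].round(1),np.nanmedian(q,0).round(4), 'ray@.060',ray(s,*ce[i],.058).round(4))
    b=boxm(cv2.inRange(hsv,(15,90,90),(32,255,255)),bb); q=P[b>0]; v,u=np.nonzero(b); t=q[:,2]>.071
    print(n,'brass top px',u[t].mean().round(2),v[t].mean().round(2),t.sum(),q[t].mean(0).round(4))
k=cv2.inRange(cv2.cvtColor(T['color'],cv2.COLOR_RGB2HSV),(60,80,30),(90,255,255)); rect(T,boxm(k,(350,195,390,245)),.006,'green')
E
```

```text
S key c [ 0.4679 -0.2969  0.1081] dir [-0.915  0.052  0.4  ] yaw 176.7
S pad [594.2  10.3] [106.8 107.7] 70.0
S block top [519.1 300.5] [ 65.5 138.7] 19.9
S dark 43 [448.4 241. ] [0.5362 0.2543 0.058 ] ray@.060 [0.536  0.2543 0.058 ]
S dark 49 [462.5 241.3] [0.5234 0.2888 0.0573] ray@.060 [0.5249 0.2889 0.058 ]
S brass top px 485.77 236.19 31 [0.505  0.3424 0.0745]
T key c [ 0.4573 -0.2969  0.1124] dir [-0.951  0.055  0.304] yaw 176.7
T pad [590.   10.6] [108.9 108.5] 69.4
T block top [511.7 299.3] [ 63.3 138.3] 18.2
T dark 17 [228.4 214.7] [0.5224 0.2512 0.0634] ray@.060 [0.5245 0.2524 0.058 ]
T dark 17 [219.5 217.5] [0.5136 0.2845 0.0605] ray@.060 [0.5138 0.2868 0.058 ]
T brass top px 204.19 220.94 16 [0.4974 0.3406 0.077 ]
green [ 517.5 -280.2] [ 24.1 106.8] 87.7
```

```bash
cat >> h.py <<'E'
def frame(z,x):
    z=np.array(z)/np.linalg.norm(z); x=np.array(x)-np.dot(x,z)*z; x/=np.linalg.norm(x); return Ro.from_matrix(np.stack([x,np.cross(z,x),z],1))
a=np.radians(-3.3); ca,sa=np.cos(a),np.sin(a)
e=np.radians(25); U=np.array([np.cos(e)*ca,np.cos(e)*sa,-np.sin(e)])
e=np.radians(55); Z=np.array([np.cos(e)*ca,np.cos(e)*sa,-np.sin(e)])
RG=frame(Z,[-sa,ca,0]); G=np.array([.461,-.297,.098])-.005*U+.005*Z
E
python3 -c "
from h import *
goto(G-.1*Z,RG); print(G-.1*Z)"
```

```text
rows t [1.4756, 1.6119, 0.1345] a [-0.0966, -0.0145, 0.0452] nmin 10.50117561335224 5.409130353826685
[ 0.40207657 -0.2936025   0.17793254]
```

```bash
python3 -m handwheel '[[[0.7,0.8,0],[-0.05,-0.007,0.022]],[[0.7,0.8,0],[-0.05,-0.007,0.022]],[[0.7,0.8,0],[-0.05,-0.007,0.022]],[[0.7,0.8,0],[-0.05,-0.007,0.022]],[[0.7,0.8,0],[-0.05,-0.007,0.022]]]' -1; python3 -c "
from h import *
goto(G-.1*Z,RG); print(get_obs()['joint_pos'])"
```

```text
clock: 0.52
tool_pos: [0.2772, -0.4854, 0.205]
orientation: [161.8, 1.2, 95.1]
force: [1.6, -0.6, 0.6]
opening: 0.0874
rows t [0.9024, 0.6353, 0.3312] a [-0.0464, -0.0075, 0.0224] nmin 5.526069932092183 2.616176786326437
[-51.65313603   5.91597633 -14.37235557 -16.842699   -59.62949573
 -25.80136378]
```

```bash
python3 -m handwheel '[[[0,0,0],[0,0,0]],[[0,0,0],[0,0,0]]]'; python3 -c "
from h import *
goto(G-.1*Z,RG)"
```

```text
clock: 0.68
tool_pos: [0.2791, -0.4844, 0.2059]
orientation: [161.8, 1.3, 95.5]
force: [-0.8, -0.0, 0.5]
opening: 0.0872
rows t [0.8936, 0.6312, 0.3332] a [-0.0464, -0.0078, 0.0236] nmin 5.485357240060354 2.645971744460237
```

```bash
python3 -m handwheel '[[[0.89,0.63,0.33],[-0.046,-0.008,0.0236]],[[0.89,0.63,0.33],[-0.046,-0.008,0.0236]],[[0.89,0.63,0.33],[-0.046,-0.008,0.0236]],[[0.89,0.63,0.33],[-0.046,-0.008,0.0236]],[[0.89,0.63,0.33],[-0.046,-0.008,0.0236]]]'; python3 -m handwheel '[[[0.08,0.06,0.03],[0,0,0]],[[0.08,0.06,0.03],[0,0,0]],[[0.08,0.06,0.03],[0,0,0]]]'; python3 -c "
from h import *
goto(G,RG);S=snap('scene');P=cloud(S)
from crop import *
T=snap('top')
tile([[cr(S,270,165,120,100,480,400),cr(T,370,225,80,100,320,400)]],'c2.png')"
```

```text
clock: 1.1
tool_pos: [0.3877, -0.3167, 0.1803]
orientation: [145.2, -0.0, 86.1]
force: [0.8, -0.6, 0.1]
opening: 0.0878
clock: 1.35
tool_pos: [0.4034, -0.3001, 0.1825]
orientation: [145.2, 0.1, 86.7]
force: [-0.3, -0.4, 0.3]
opening: 0.0879
rows t [0.033, -0.0179, 0.5141] a [-0.0007, 0.0002, 0.0] nmin 2.472371069334062 0.036077302347779006
```

View pics/c2.png

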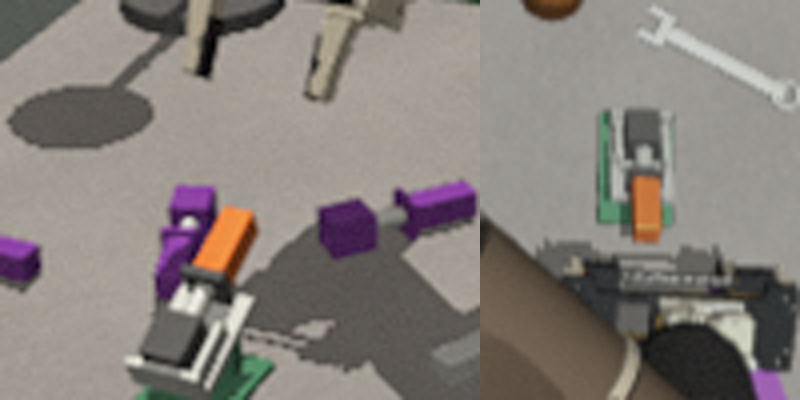

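The open fingers straddle the orange grip line, at crop (205,70) and (320,95), and the way is free. I approach and close.

```bash
python3 -m handwheel '[[[0.03,-0.018,0.12],[0,0,0]],[[0.033,-0.018,0.25],[0,0,0]],[[0.033,-0.018,0.38],[0,0,0]],[[0.033,-0.018,0.514],[0,0,0]],[[0.033,-0.018,0.514],[0,0,0]]]'; python3 -m handwheel '[[[0,0,0],[0,0,0]],[[0,0,0],[0,0,0]],[[0,0,0],[0,0,0]],[[0,0,0],[0,0,0]],[[0,0,0],[0,0,0]]]' 1;python3 -m handwheel '[[[0,0,0],[0,0,0]],[[0,0,0],[0,0,0]],[[0,0,0],[0,0,0]]]'; python3 -c "
from h import *
goto(G,RG);print(RG.inv().apply([0,0,.13])/.2, RG.inv().apply(-U)/.2)"
```

```text
clock: 1.87
tool_pos: [0.4584, -0.2993, 0.0911]
orientation: [145.6, -0.1, 86.3]
force: [0.7, -0.5, -0.5]
opening: 0.0875
clock: 2.28
tool_pos: [0.4586, -0.2985, 0.0972]
orientation: [145.1, 0.1, 86.4]
force: [0.0, -0.5, 0.2]
opening: 0.0597
clock: 2.53
tool_pos: [0.4588, -0.2981, 0.0964]
orientation: [145.2, 0.1, 86.5]
force: [1.3, -0.0, 0.6]
opening: 0.0399
rows t [0.0059, 0.0008, 0.0031] a [-0.0005, 0.0005, -0.0005] nmin 0.03227219235394715 0.04367272900565436
[-3.60822483e-17  3.72824684e-01 -5.32448829e-01] [ 1.42657626e-16 -2.50000000e+00 -4.33012702e+00]
```

```bash
python3 -m handwheel '[[[0,0,0],[0,0,0]],[[0,0,0],[0,0,0]],[[0,0,0],[0,0,0]],[[0,0,0],[0,0,0]],[[0,0,0],[0,0,0]]]'; python3 -m handwheel '[[[0,0.06,-0.08],[0,0,0]],[[0,0.13,-0.18],[0,0,0]],[[0,0.21,-0.3],[0,0,0]],[[0,0.29,-0.42],[0,0,0]],[[0,0.37,-0.53],[0,0,0]]]'; python3 -m handwheel '[[[0,0,0],[0,0,0]],[[0,0,0],[0,0,0]]]'; python3 - <<'E'
from h import *
print(get_obs()['joint_pos'])
# upright: tool z such that key axis u -> -z ; option yaw psi of tool heading
p0,R0=pose()
W=Ro.from_rotvec(np.radians(65)*np.array([-sa,ca,0]))  # pitch mouth down
print((W*Ro.identity()).apply(U))
R1=W*RG; print(R1.as_matrix()[:,2]); goto(p0,R1)
E
```

```text
clock: 2.95
tool_pos: [0.4587, -0.2981, 0.0961]
orientation: [145.2, 0.0, 86.5]
force: [-1.4, 0.6, 2.7]
opening: 0.0252
clock: 3.37
tool_pos: [0.4572, -0.2972, 0.2247]
orientation: [145.5, -0.0, 86.4]
force: [0.2, 0.2, -4.5]
opening: 0.0254
clock: 3.53
tool_pos: [0.4591, -0.2977, 0.226]
orientation: [145.2, 0.0, 86.5]
force: [-0.8, 0.6, -5.2]
opening: 0.0254
[-20.81715555  -7.97269075 -31.82584464 -17.72112164 -33.79841262
 -60.76942708]
[-5.38167667e-17  6.12739573e-18 -1.00000000e+00]
[-0.49917091  0.02878201 -0.8660254 ]
rows t [0.0, 0.0, 0.0] a [0.1801, 0.0002, -0.0006] nmin 0.0 9.057043241807307
```

```bash
cat >> h.py <<'E'
W=Ro.from_rotvec(np.radians(65)*np.array([-sa,ca,0])); R1=W*RG; Z1=R1.as_matrix()[:,2]
PADC=np.array([.592,.0105,.006]); TP=PADC+[0,0,.115]+.005*Z1
E
python3 -c "
from h import *
goto(TP+[0,0,.08],R1)"
```

```text
rows t [1.5788, 0.3735, 0.4372] a [0.1801, 0.0002, -0.0006] nmin 8.058576137208817 9.057043241807307
```

```bash
python3 -m handwheel '[[[0.1,0.02,0.03],[0.018,0,0]],[[0.25,0.06,0.07],[0.036,0,0]],[[0.42,0.1,0.117],[0.054,0,0]],[[0.6,0.142,0.166],[0.072,0,0]],[[0.78,0.185,0.216],[0.09,0,0]]]'; python3 -m handwheel '[[[0,0,0],[0,0,0]],[[0,0,0],[0,0,0]]]'; python3 -c "
from h import *
goto(TP+[0,0,.08],R1)"
```

```text
clock: 3.95
tool_pos: [0.5226, -0.1438, 0.2099]
orientation: [178.0, 0.1, 86.5]
force: [2.5, -1.6, -3.5]
opening: 0.0255
clock: 4.12
tool_pos: [0.5248, -0.143, 0.2052]
orientation: [178.2, 0.0, 86.7]
force: [-0.8, -0.1, -3.4]
opening: 0.0251
rows t [0.7857, 0.2764, 0.0515] a [0.0884, -0.0, -0.0001] nmin 4.002438708753773 4.444192950088126
```

```bash
python3 -m handwheel '[[[0.16,0.055,0.01],[0.0177,0,0]],[[0.32,0.11,0.02],[0.0354,0,0]],[[0.48,0.166,0.03],[0.053,0,0]],[[0.64,0.22,0.04],[0.071,0,0]],[[0.786,0.276,0.0515],[0.0884,0,0]]]'; python3 -m handwheel '[[[0,0,0],[0,0,0]],[[0,0,0],[0,0,0]],[[0,0,0],[0,0,0]]]'; python3 - <<'E'
from h import *
from crop import *
print(get_obs()['joint_pos'])
goto(TP+[0,0,.003],R1)
S=snap('scene');T=snap('top')
tile([[cr(S,350,215,120,120,400,400),cr(T,290,205,120,120,400,400)]],'c3.png')
E
```

```text
clock: 4.53
tool_pos: [0.5892, 0.0089, 0.2024]
orientation: [-150.3, -0.1, 86.4]
force: [0.1, -0.4, -3.4]
opening: 0.0254
clock: 4.78
tool_pos: [0.5888, 0.0071, 0.2]
orientation: [-150.4, 0.1, 86.4]
force: [0.5, -0.9, -2.2]
opening: 0.0253
[  13.61374884   32.75281807   16.44012505   -8.53518528 -102.04795409
 -106.89104213]
rows t [0.0184, 0.2002, 0.3479] a [0.0011, -0.0003, -0.0008] nmin 1.9273463543481868 0.07057269198229943
```

View pics/c3.png

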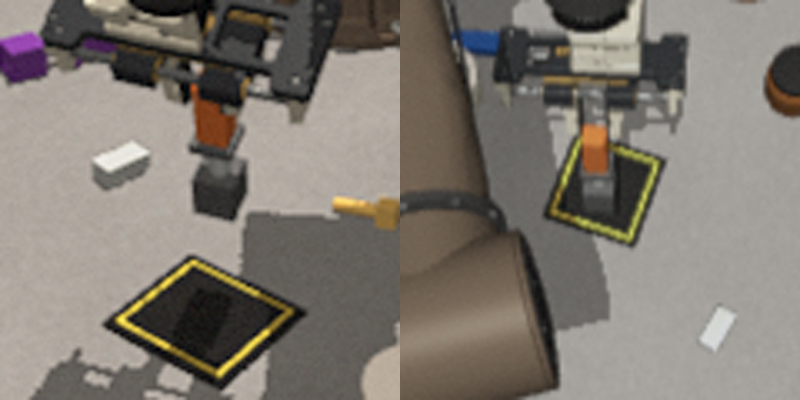

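```bash
python3 - <<'E'
from h import *
p,R=pose(); g=p-.005*R.as_matrix()[:,2]
for n in('scene','top'):
    s=snap(n); P=cloud(s); hsv=cv2.cvtColor(s['color'],cv2.COLOR_RGB2HSV)
    near=(abs(P[...,0]-.59)<.05)&(abs(P[...,1]-.01)<.035)
    for nm,k,zz in(('orange',cv2.inRange(hsv,(5,150,60),(18,255,255))>0,.0),('socket',(P[...,2]>.085)&(P[...,2]<.132)&(hsv[...,1]<100),-.095)):
        v,u=np.nonzero(k&near); q=P[k&near]; print(n,nm,len(u),'px',u.mean().round(1),v.mean().round(1),'pred axis px',proj(s,g+[0,0,zz]).round(1),'med',np.median(q,0).round(4),q.min(0).round(3),q.max(0).round(3))
print(g)
E
```

```text
scene orange 136 px 353.0 188.8 pred axis px [353.2 185. ] med [0.5935 0.007  0.1977] [ 0.574 -0.007  0.172] [0.605 0.021 0.234]
scene socket 149 px 356.2 211.5 pred axis px [351.6 216.1] med [0.5712 0.0133 0.1161] [ 0.543 -0.01   0.096] [0.581 0.027 0.132]
top orange 95 px 288.0 188.9 pred axis px [288.3 186.8] med [0.5772 0.0058 0.2277] [ 0.564 -0.007 -0.001] [0.638 0.04  0.248]
top socket 20 px 291.0 203.7 pred axis px [290.1 193.6] med [ 0.5432 -0.0018  0.1241] [ 0.54  -0.01   0.102] [0.574 0.025 0.131]
[0.59097854 0.00630381 0.20882866]
```

The key hangs tilted: the socket's front face is at x≈0.571 and the grip's at ≈0.594. I'll quantify this before placing.

```bash
cat > tilt.py <<'E'
from h import *
def tilt(c,rad=.05,ny=.035,show=True):
    s=snap('scene'); P=cloud(s); hsv=cv2.cvtColor(s['color'],cv2.COLOR_RGB2HSV)
    near=(abs(P[...,0]-c[0])<rad)&(abs(P[...,1]-c[1])<ny)
    # key pixel axis by PCA on orange px, and socket centroid
    k=(cv2.inRange(hsv,(5,150,50),(18,255,255))>0)&near; q=P[k]
    for lo,hi in((0,.3),(.3,.7),(.7,1.01)):
        z=q[:,2]; a,b=z.min()+np.ptp(z)*lo,z.min()+np.ptp(z)*hi; w=q[(z>=a)&(z<b)]; print('orange slab',len(w),np.median(w,0).round(4))
    return s,P,hsv,near,q
E
python3 - <<'E'
from tilt import *
s,P,hsv,near,q=tilt((.585,.007))
A=np.c_[q[:,1:],np.ones(len(q))]; A=A
c,*_=np.linalg.lstsq(A,q[:,0],rcond=None); print('x slope y,z',c)
for y in(.007,.0):
  for th in(0,5,10,15,20):
    p,R=pose(); g=p-.005*R.as_matrix()[:,2]; t=np.radians(th); f=g+[0,0,0]-.095*np.array([np.sin(t),0,np.cos(t)])+np.array([.012,.003,.008]); print(th,proj(s,f).round(1))
k=near&(hsv[...,1]<100)&(P[...,2]<.135)&(P[...,2]>.06)
z=P[k]; 
for a in np.arange(.08,.135,.01):
    w=z[(z[:,2]>a)&(z[:,2]<a+.01)]
    if len(w): print(a,len(w),np.median(w,0).round(4))
E
```

```text
orange slab 47 [0.5898 0.0092 0.184 ]
orange slab 69 [0.595  0.0092 0.2021]
orange slab 27 [ 0.6011 -0.0019  0.2227]
x slope y,z [-0.05917611  0.29458106  0.53581538]
0 [351.7 216. ]
5 [352.6 214.1]
10 [353.6 212. ]
15 [354.5 209.7]
20 [355.4 207.3]
0 [351.7 216. ]
5 [352.6 214.1]
10 [353.6 212. ]
15 [354.5 209.7]
20 [355.4 207.3]
0.09 13 [0.5689 0.0097 0.0981]
0.09999999999999999 36 [0.573  0.0144 0.106 ]
0.10999999999999999 43 [0.5752 0.0134 0.1147]
0.11999999999999998 45 [0.5773 0.0165 0.125 ]
0.12999999999999998 31 [0.5799 0.014  0.1331]
```

```bash
python3 -m handwheel '[[[0,0,0],[-0.015,0,0]],[[0,0,0],[-0.03,0,0]],[[0,0,0],[-0.0444,0,0]],[[0,0,0],[-0.0444,0,0]],[[0,0,0],[-0.0444,0,0]]]'; python3 - <<'E'
from tilt import *
s,P,hsv,near,q=tilt((.585,.007))
A=np.c_[q[:,1:],np.ones(len(q))]
c,*_=np.linalg.lstsq(A,q[:,0],rcond=None); print('x slope y,z',c)
k=near&(hsv[...,1]<100)&(P[...,2]<.135)&(P[...,2]>.06)
z=P[k]; 
for a in np.arange(.08,.135,.01):
    w=z[(z[:,2]>a)&(z[:,2]<a+.01)]
    if len(w): print(a,len(w),np.median(w,0).round(4))
p,R=pose();print(p); goto(p+[.005,0,-.07],R); goto(p+[0,0,-.01],R)
E
```

```text
clock: 5.45
tool_pos: [0.5872, 0.0073, 0.2065]
orientation: [-166.8, -0.1, 86.5]
force: [-0.5, -0.1, -3.7]
opening: 0.0253
orange slab 152 [0.5928 0.0094 0.1983]
orange slab 88 [0.5922 0.0054 0.2325]
orange slab 4 [0.598  0.0303 0.3209]
x slope y,z [0.07985886 0.00305744 0.59059266]
0.09 22 [0.5912 0.0136 0.0987]
0.09999999999999999 48 [0.5914 0.0109 0.1056]
0.10999999999999999 48 [0.5923 0.0143 0.1146]
0.11999999999999998 54 [0.5926 0.0126 0.1248]
0.12999999999999998 30 [0.5918 0.0122 0.1324]
[0.58784201 0.00742467 0.20539473]
rows t [0.0012, 0.105, 0.3348] a [0.0, 0.0, 0.0] nmin 1.6829339145825173 0.0
rows t [-0.0, 0.0115, 0.0487] a [0.0, 0.0, 0.0] nmin 0.23980815347721834 0.0
```

```bash
python3 -m handwheel '[[[0,0.03,0.1],[-0.004,0,0]],[[0.001,0.06,0.2],[-0.004,0,0]],[[0.001,0.105,0.335],[-0.004,0,0]],[[0.001,0.105,0.335],[-0.004,0,0]],[[0.001,0.105,0.335],[-0.004,0,0]]]'; for i in 1 2 3 4; do python3 -m handwheel '[[[0,0.0029,0.0122],[0,0,0]],[[0,0.0029,0.0122],[0,0,0]]]' | grep -E 'pos|force'; done
```

```text
clock: 5.92
tool_pos: [0.5927, 0.007, 0.1315]
orientation: [-167.7, 0.1, 86.4]
force: [-0.1, -0.3, -2.3]
opening: 0.0251
tool_pos: [0.5949, 0.0075, 0.1313]
force: [0.4, -0.7, -3.5]
tool_pos: [0.5942, 0.0076, 0.1283]
force: [0.2, -0.1, -3.1]
tool_pos: [0.5938, 0.0076, 0.1251]
force: [0.6, 0.3, -3.8]
tool_pos: [0.5937, 0.0075, 0.1222]
force: [0.5, -0.3, -3.5]
```

```bash
for i in 1 2 3 4; do python3 -m handwheel '[[[0,0.0024,0.0098],[0,0,0]],[[0,0.0024,0.0098],[0,0,0]]]' | grep -E 'pos|force'; done; python3 - <<'E'
from tilt import *
s,P,hsv,near,q=tilt((.595,.007))
k=near&(P[...,2]>.001); 
z=P[near&(hsv[...,1]<100)&(P[...,2]<.06)&(P[...,2]>.008)]
for a in np.arange(.008,.06,.01):
    w=z[(z[:,2]>a)&(z[:,2]<a+.01)]
    if len(w): print(a,len(w),np.median(w,0).round(4))
E
```

```text
tool_pos: [0.5937, 0.0075, 0.1201]
force: [-0.0, 0.5, -4.1]
tool_pos: [0.5938, 0.0075, 0.1181]
force: [-0.5, 0.3, -4.2]
tool_pos: [0.5939, 0.0075, 0.1161]
force: [0.1, -0.4, -4.1]
tool_pos: [0.5947, 0.0074, 0.1153]
force: [0.6, -0.4, 1.3]
orange slab 136 [0.6002 0.0095 0.1079]
orange slab 76 [0.5993 0.0042 0.1417]
orange slab 5 [0.6412 0.0076 0.2224]
0.008 71 [0.6032 0.0132 0.0111]
0.018000000000000002 40 [0.6031 0.0128 0.0238]
0.028000000000000004 43 [0.6021 0.01   0.0334]
0.038000000000000006 102 [0.5952 0.0143 0.0448]
0.04800000000000001 22 [0.5933 0.0089 0.0523]
0.05800000000000001 4 [0.5928 0.0126 0.0592]
```

```bash
python3 -m handwheel '[[[0,0.001,0.005],[0,0,0]],[[0,0.001,0.005],[0,0,0]]]' | grep -E 'pos|force'; for i in 1 2; do python3 -m handwheel '[[[0,0,0],[0,0,0]],[[0,0,0],[0,0,0]],[[0,0,0],[0,0,0]],[[0,0,0],[0,0,0]],[[0,0,0],[0,0,0]]]' -1 | grep -E 'force|open'; done; python3 -m handwheel '[[[0,0,-0.1],[0,0,0]],[[0,0,-0.2],[0,0,0]],[[0,0,-0.35],[0,0,0]],[[0,0,-0.5],[0,0,0]],[[0,0,-0.5],[0,0,0]]]';  python3 -m handwheel '[[[0,0,0],[0,0,0]],[[0,0,0],[0,0,0]]]'; python3 - <<'E'
from tilt import *
from crop import *
s,P,hsv,near,q=tilt((.595,.007))
T=snap('top'); tile([[cr(s,350,225,100,100,400,400),cr(T,290,200,60,60,400,400)]],'c4.png')
np.save('s4.npy',s,allow_pickle=True);np.save('t4.npy',T,allow_pickle=True)
print(get_obs()['joint_pos'])
E
```

```text
tool_pos: [0.5951, 0.0073, 0.1153]
force: [-1.0, 0.0, 8.3]
force: [0.4, -0.1, -0.2]
opening: 0.0534
force: [-0.5, 0.3, -0.6]
opening: 0.0854
clock: 8.72
tool_pos: [0.6185, 0.0059, 0.2174]
orientation: [-168.5, -0.0, 86.5]
force: [0.8, -0.8, 1.4]
opening: 0.0873
clock: 8.88
tool_pos: [0.6145, 0.0064, 0.2109]
orientation: [-167.9, 0.0, 86.4]
force: [-0.3, 0.4, -0.2]
opening: 0.0876
orange slab 240 [0.598  0.0097 0.1216]
orange slab 0 [nan nan nan]
orange slab 3 [0.6257 0.0384 0.3278]
[  16.02056738   22.82546667    5.25339039   -4.01985919  -83.92656308
 -108.75491116]
  return _methods._mean(a, axis=axis, dtype=dtype,
  ret = um.true_divide(
```

View pics/c4.png

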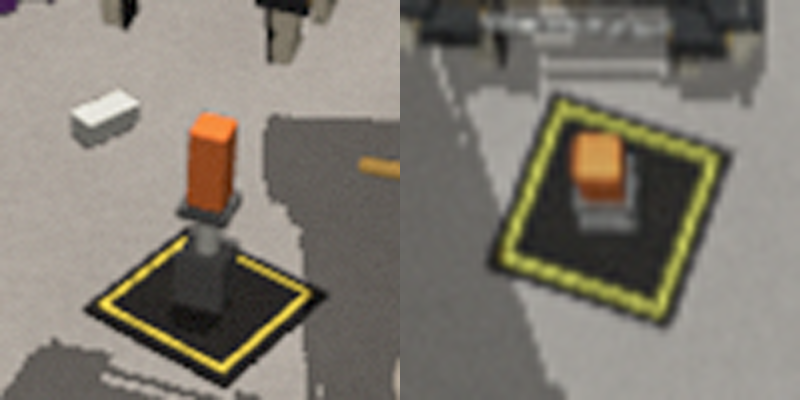

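The key stands upright alone on the pad (scene crop (210,160); top crop (600,165)). Now a close look at the bolt head for its lean and yaw.

```bash
python3 - <<'E'
from crop import *
out=[]
for n,u,v in(('scene',486,240),('top',206,221)):
    a=[snap(n) for _ in range(6)]; s=a[0]; s['color']=np.mean([x['color'] for x in a],0).round().astype(np.uint8)
    d=np.stack([x['z_map'] for x in a]); s['z_map']=np.median(d,0)
    np.save(n+'avg.npy',s,allow_pickle=True); out.append(cr(s,u,v,24,24,400,400))
    P=cloud(s); hsv=cv2.cvtColor(s['color'],cv2.COLOR_RGB2HSV)
    k=(cv2.inRange(hsv,(14,80,60),(33,255,255))>0); b=np.zeros_like(k); b[v-12:v+12,u-12:u+12]=1; k&=b
    print(n)
    for r in range(v-9,v+10):
        c=np.nonzero(k[r])[0]
        if len(c): print(r,c.min(),c.max(),P[r,c].mean(0).round(3))
tile([out],'c5.png')
E
```

```text
scene
234 483 487 [0.477 0.342 0.061]
235 481 489 [0.5   0.34  0.074]
236 481 489 [0.504 0.341 0.074]
237 481 489 [0.506 0.341 0.072]
238 481 489 [0.507 0.342 0.07 ]
239 481 490 [0.508 0.343 0.068]
240 481 490 [0.507 0.344 0.064]
241 482 489 [0.51  0.344 0.063]
242 482 489 [0.509 0.345 0.059]
243 481 486 [0.503 0.341 0.05 ]
244 481 486 [0.504 0.342 0.047]
245 482 486 [0.505 0.344 0.045]
246 484 485 [0.508 0.345 0.045]
top
219 203 205 [0.459 0.28  0.296]
220 202 205 [0.467 0.297 0.242]
221 202 206 [0.444 0.268 0.34 ]
222 202 205 [0.494 0.344 0.075]
223 203 206 [0.457 0.295 0.238]
```

View pics/c5.png

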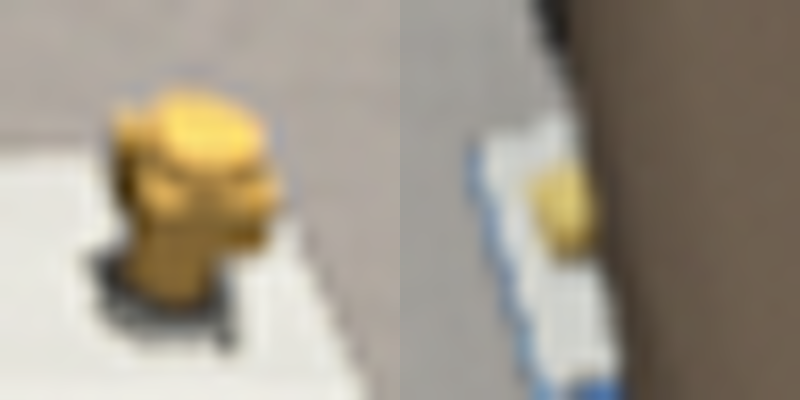

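```bash
python3 - <<'E'
from h import *
s=np.load('sceneavg.npy',allow_pickle=True).item()
f=lambda x,y,z: ray(s,474+x/16.667-.5,228+y/16.667-.5,z)[:3]
for n,a,b,z in(('front top',(140,180),(280,185),.070),('left top',(115,115),(140,180),.070),('front bot',(130,232),(270,245),.058)):
    A,B=f(*a,z),f(*b,z); d=B-A; print(n,A.round(4),B.round(4),np.hypot(*d[:2]).round(4),np.degrees(np.arctan2(d[1],d[0])).round(1))
print('nose',f(212,128,.077),'shank base',f(170,290,.046))
# view direction azimuth
c=-s['R'].T@s['t']; print(np.degrees(np.arctan2(*(np.array([.5,.34])-c[:2])[::-1])))
# block edges in scene: white plate mask direction at top front edge
hs=cv2.cvtColor(s['color'],cv2.COLOR_RGB2HSV); T=np.load('top0.npy',allow_pickle=True).item()
im=cv2.resize(T['color'][210:232,194:216,::-1],None,fx=18,fy=18,interpolation=cv2.INTER_CUBIC)
im2=cv2.resize(s['color'][230:252,474:498,::-1],None,fx=18,fy=18,interpolation=cv2.INTER_LANCZOS4)
cl=lambda i:cv2.convertScaleAbs(i,alpha=1.3,beta=-20)
cv2.imwrite('pics/c6.png',np.hstack([im,im2]))
E
```

```text
front top [0.5112 0.3341 0.07  ] [0.5051 0.3545 0.07  ] 0.0213 106.6
left top [0.4957 0.3294 0.07  ] [0.5112 0.3341 0.07  ] 0.0162 16.9
front bot [0.5088 0.3348 0.058 ] [0.5046 0.3555 0.058 ] 0.0211 101.2
nose [0.50363137 0.34297363 0.077     ] shank base [0.50536324 0.34291074 0.046     ]
175.16657799573545
```

View pics/c6.png

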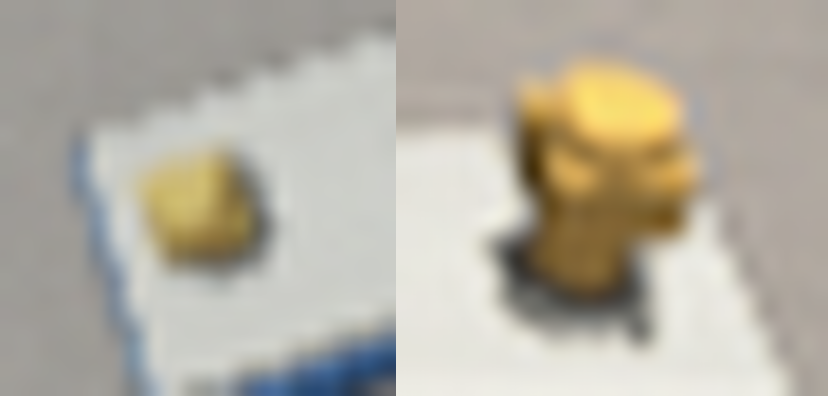

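```bash
python3 - <<'E'
from h import *
T=np.load('t4.npy',allow_pickle=True).item();S=np.load('s4.npy',allow_pickle=True).item()
T0=np.load('top0.npy',allow_pickle=True).item()
print('top ray', ray(T,289.5,192.5,.146), 'brass T', ray(T0,204.19,220.94,.074))
for n,s in(('T',T),('S',S)):
    hsv=cv2.cvtColor(s['color'],cv2.COLOR_RGB2HSV); P=cloud(s); k=(cv2.inRange(hsv,(5,150,60),(18,255,255))>0)&(P[...,2]>.141)&(P[...,2]<.152)&(abs(P[...,0]-.59)<.05)&(abs(P[...,1])<.05)
    v,u=np.nonzero(k); print(n,len(u),P[k].mean(0),ray(s,u.mean(),v.mean(),.146),P[k].min(0),P[k].max(0))
RV=frame([0,0,-1],[np.cos(np.radians(176.4)),np.sin(np.radians(176.4)),0])
goto([.586,.008,.21],RV); 
E
```

```text
top ray [0.58660823 0.00636082 0.146     ] brass T [0.49796735 0.34148874 0.074     ]
T 40 [0.58500754 0.00769378 0.14700437] [0.58527439 0.00776592 0.146     ] [ 0.57251077 -0.00325933  0.14131324] [0.59751008 0.01968061 0.15175831]
S 54 [0.59075168 0.0092548  0.14458318] [0.59276155 0.00977996 0.146     ] [ 0.57916718 -0.00311171  0.14146396] [0.6009071  0.02186185 0.14742035]
rows t [-0.0003, -0.1403, 0.0364] a [-0.0263, -0.0262, -0.2489] nmin 0.6949733366447944 12.651714741216207
```

```bash
python3 -m handwheel '[[[0,-0.1,0.03],[-0.0263,-0.0262,-0.2489]],[[0,-0.1,0.03],[-0.0263,-0.0262,-0.2489]],[[0,-0.13,0.03],[-0.0263,-0.0262,-0.2489]],[[0,-0.13,0.03],[-0.0263,-0.0262,-0.2489]],[[0,-0.13,0.03],[-0.0263,-0.0262,-0.2489]]]'>/dev/null;  python3 -m handwheel '[[[0,0,0],[0,0,0]],[[0,0,0],[0,0,0]]]'; python3 - <<'E'
from h import *
RV=frame([0,0,-1],[np.cos(np.radians(176.4)),np.sin(np.radians(176.4)),0])
goto([.588,.008,.21],RV)
E
```

```text
clock: 10.17
tool_pos: [0.5881, 0.008, 0.2112]
orientation: [-172.6, -2.3, 121.8]
force: [0.4, -0.5, 0.3]
opening: 0.0876
rows t [-0.0002, 0.0002, 0.0061] a [-0.0159, -0.0158, -0.151] nmin 0.029264570571281175 7.677849398404135
```

```bash
python3 -m handwheel '[[[0,0,0],[-0.0159,-0.0158,-0.151]],[[0,0,0],[-0.0159,-0.0158,-0.151]],[[0,0,0],[-0.0159,-0.0158,-0.151]],[[0,0,0],[-0.0159,-0.0158,-0.151]],[[0,0,0],[-0.0159,-0.0158,-0.151]]]'>/dev/null;  python3 -m handwheel '[[[0,0,0],[0,0,0]]]'; python3 - <<'E'
from h import *
RV=frame([0,0,-1],[np.cos(np.radians(176.4)),np.sin(np.radians(176.4)),0])
goto([.588,.008,.21],RV)
E
```

```text
clock: 10.67
tool_pos: [0.5881, 0.0077, 0.2111]
orientation: [-177.8, -1.6, 157.7]
force: [0.1, 0.7, -0.1]
opening: 0.0879
rows t [0.0009, 0.0013, 0.0053] a [-0.0054, -0.0055, -0.0519] nmin 0.0264636507117416 2.6372371466430726
```

```bash
python3 -m handwheel '[[[0,0.001,0],[-0.0054,-0.0055,-0.0519]],[[0,0.001,0],[-0.0054,-0.0055,-0.0519]],[[0,0.001,0],[-0.0054,-0.0055,-0.0519]],[[0,0.001,0],[-0.0054,-0.0055,-0.0519]],[[0,0.001,0],[-0.0054,-0.0055,-0.0519]]]'>/dev/null; python3 - <<'E'
from h import *
RV=frame([0,0,-1],[np.cos(np.radians(176.4)),np.sin(np.radians(176.4)),0])
goto([.588,.008,.113],RV);print(get_obs()['joint_pos'],pose()[0])
s=snap('top');P=cloud(s);hsv=cv2.cvtColor(s['color'],cv2.COLOR_RGB2HSV)
save(s,'c7.png',(250,160,330,220),8)
E
```

```text
rows t [0.0018, 0.001, 0.4892] a [-0.0002, -0.0002, -0.0014] nmin 2.346068988206306 0.07423627067603503
[ 1.98168835e+01  1.23096990e+01 -1.00723380e+01  4.23496818e-02
 -6.77146406e+01 -2.39541721e+01] [0.58848498 0.00790009 0.21082982]
```

View pics/c7.png

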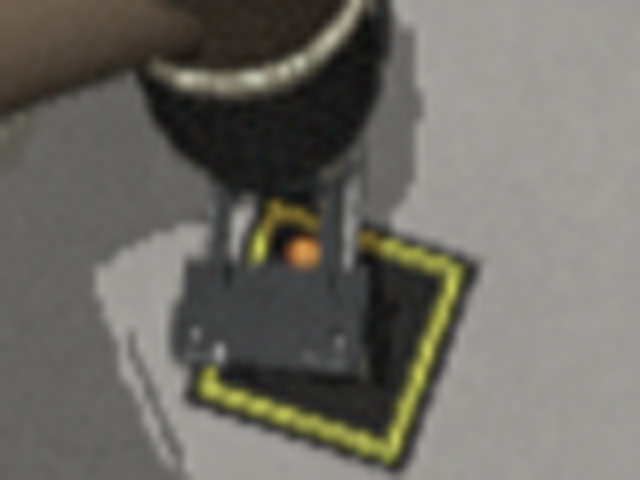

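The key is between the jaws, still standing: orange at (300,250) in the crop. I descend and close.

```bash
python3 -m handwheel '[[[0.001,0.001,0.12],[0,0,0]],[[0.001,0.001,0.25],[0,0,0]],[[0.001,0.001,0.37],[0,0,0]],[[0.001,0.001,0.489],[0,0,-0.001]],[[0.001,0.001,0.489],[0,0,-0.001]]]'; for i in 1 2 3; do python3 -m handwheel '[[[0,0,0],[0,0,0]],[[0,0,0],[0,0,0]],[[0,0,0],[0,0,0]],[[0,0,0],[0,0,0]],[[0,0,0],[0,0,0]]]' 1 | grep -E 'pos|force|open'; done; python3 -m handwheel '[[[0,0,-0.05],[0,0,0]],[[0,0,-0.1],[0,0,0]],[[0,0,-0.2],[0,0,0]],[[0,0,-0.35],[0,0,0]],[[0,0,-0.5],[0,0,0]]]';python3 - <<'E'
from h import *
y=np.radians(198); RB=frame([0,0,-1],[np.cos(y),np.sin(y),0])
goto([.500,.342,.23],RB)
E
```

```text
clock: 11.55
tool_pos: [0.5851, 0.0077, 0.1081]
orientation: [-179.8, -0.5, 176.4]
force: [-0.4, -0.9, -0.1]
opening: 0.0872
tool_pos: [0.5888, 0.0084, 0.1143]
force: [-0.2, 0.1, 0.3]
opening: 0.0598
tool_pos: [0.588, 0.0082, 0.113]
force: [-0.6, -0.6, 0.4]
opening: 0.0269
tool_pos: [0.588, 0.0082, 0.113]
force: [-1.5, 0.1, 1.4]
opening: 0.0254
clock: 13.22
tool_pos: [0.5876, 0.0082, 0.2141]
orientation: [-179.9, -0.1, 176.7]
force: [0.9, 1.1, -3.4]
opening: 0.0259
rows t [0.534, 1.641, -0.0805] a [-0.0002, -0.0003, -0.0592] nmin 8.285656166965047 2.977535124444774
```

```bash
python3 -m handwheel '[[[0.05,0.16,-0.02],[0,0,-0.012]],[[0.11,0.34,-0.04],[0,0,-0.024]],[[0.17,0.53,-0.06],[0,0,-0.036]],[[0.235,0.72,-0.08],[0,0,-0.048]],[[0.3,0.91,-0.08],[0,0,-0.059]]]'>/dev/null; python3 -m handwheel '[[[0.06,0.19,0],[0,0,0]],[[0.12,0.37,0],[0,0,0]],[[0.18,0.55,0],[0,0,0]],[[0.234,0.73,0],[0,0,0]],[[0.234,0.73,0],[0,0,0]]]'>/dev/null; python3 -m handwheel '[[[0,0,0],[0,0,0]],[[0,0,0],[0,0,0]]]'; python3 - <<'E'
from crop import *
y=np.radians(198); RB=frame([0,0,-1],[np.cos(y),np.sin(y),0])
goto([.500,.342,.23],RB); print(get_obs()['joint_pos'])
out=[]
for n,u,v in(('scene',486,220),('top',206,215)):
    s=snap(n); np.save(n+'hov.npy',s,allow_pickle=True); out.append(cr(s,u,v,60,60,400,400))
    print(n,proj(s,[.5,.342,.123]),proj(s,[.5,.342,.077]))
tile([out],'c8.png')
E
```

```text
clock: 14.22
tool_pos: [0.4491, 0.3183, 0.2294]
orientation: [-180.0, -0.0, -162.0]
force: [0.3, 0.8, -3.7]
opening: 0.0256
rows t [-0.2787, 0.0339, -0.003] a [-0.0001, -0.0001, 0.0] nmin 1.3467455809111035 0.0047922343626631845
[ 5.57306927e+01  7.95407512e+00 -1.30126443e+01  1.04164238e-02
 -6.90661756e+01 -3.77336248e+01]
scene [489.66872411 219.93715256] [485.90760626 234.27847135]
top [200.52617788 217.87156622] [203.87134823 220.27436887]
```

View pics/c8.png

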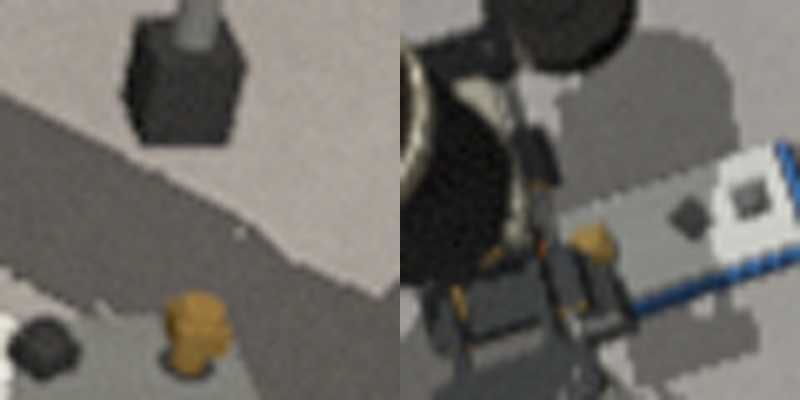

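Both the socket and the head are visible, and their left-face/front-face proportions match, so the yaw is about right. I finish the sideways move.

```bash
python3 -m handwheel '[[[-0.14,0.017,0.03],[0,0,0]],[[-0.279,0.034,0.075],[0,0,0]],[[-0.279,0.034,0.075],[0,0,0]],[[-0.279,0.034,0.075],[0,0,0]]]'>/dev/null; python3 -m handwheel '[[[0,0,0],[0,0,0]],[[0,0,0],[0,0,0]]]'; cat > see.py <<'E'
from crop import *
import sys
def see(f=None):
    p,R=pose(); m=p+[0,0,-.107]
    s=[snap('scene') for _ in range(4)]; o=s[0]; o['color']=np.mean([x['color'] for x in s],0).round().astype(np.uint8); o['z_map']=np.median([x['z_map'] for x in s],0)
    P=cloud(o); hsv=cv2.cvtColor(o['color'],cv2.COLOR_RGB2HSV)
    near=(abs(P[...,0]-m[0])<.04)&(abs(P[...,1]-m[1])<.03)
    br=near&(cv2.inRange(hsv,(12,110,40),(33,255,255))>0)&(P[...,2]<.085)
    sk=near&(hsv[...,1]<110)&(P[...,2]>m[2]+.003)&(P[...,2]<m[2]+.037)
    og=near&(cv2.inRange(hsv,(4,150,40),(18,255,255))>0)&(P[...,2]>m[2]+.08)&(P[...,2]<m[2]+.15)
    for n,k in(('brass',br),('socket',sk),('orange',og)):
        v,u=np.nonzero(k)
        if len(u): print(n,len(u),'u',u.min(),u.max(),u.mean().round(2),'v',v.min(),v.max(),v.mean().round(2),'med',np.median(P[k],0).round(4))
        if len(u)>20:
            q=P[k]; A=np.c_[q[:,2]-q[:,2].mean(),q[:,1]-q[:,1].mean(),np.ones(len(q))]; print('   dx/dz',np.linalg.lstsq(A,q[:,0],rcond=None)[0][0].round(3))
            rows=np.unique(v); mid=np.array([(u[v==r].min()+u[v==r].max())/2 for r in rows]); print('   px axis du/dv',np.polyfit(rows,mid,1)[0].round(3))
    print('tcp',p.round(4),'pred mouth px',proj(o,m).round(1),'pred vertical du/dv',((proj(o,m+[0,0,.1])-proj(o,m))/( (proj(o,m+[0,0,.1])-proj(o,m))[1]))[0].round(3))
    if f: cv2.imwrite('pics/'+f,cr(o,486,225,70,60,700,600))
    return o,P
E
python3 -c "
from see import *
see('c9.png'); see()"
```

```text
clock: 14.82
tool_pos: [0.5004, 0.3408, 0.2141]
orientation: [-180.0, -0.0, -162.1]
force: [0.7, -0.2, -3.6]
opening: 0.0254
brass 87 u 481 489 484.85 v 234 245 239.2 med [0.507  0.3424 0.0673]
   dx/dz 0.087
   px axis du/dv -0.072
socket 214 u 481 500 489.76 v 210 228 221.5 med [0.5154 0.3416 0.1276]
   dx/dz -0.03
   px axis du/dv 0.518
orange 228 u 490 503 495.82 v 176 201 191.1 med [0.5122 0.336  0.2132]
   dx/dz -0.074
   px axis du/dv 0.045
tcp [0.5004 0.3408 0.2141] pred mouth px [487.8 225. ] pred vertical du/dv -0.261
brass 87 u 481 489 484.79 v 234 245 239.22 med [0.5065 0.3418 0.0677]
   dx/dz 0.054
   px axis du/dv -0.103
socket 213 u 481 500 490.07 v 210 228 221.43 med [0.5148 0.3423 0.1275]
   dx/dz -0.025
   px axis du/dv 0.521
orange 227 u 490 503 495.99 v 176 201 191.15 med [0.5122 0.3363 0.213 ]
   dx/dz -0.071
   px axis du/dv 0.043
tcp [0.5001 0.3415 0.2145] pred mouth px [488.2 224.8] pred vertical du/dv -0.262
```

View pics/c9.png

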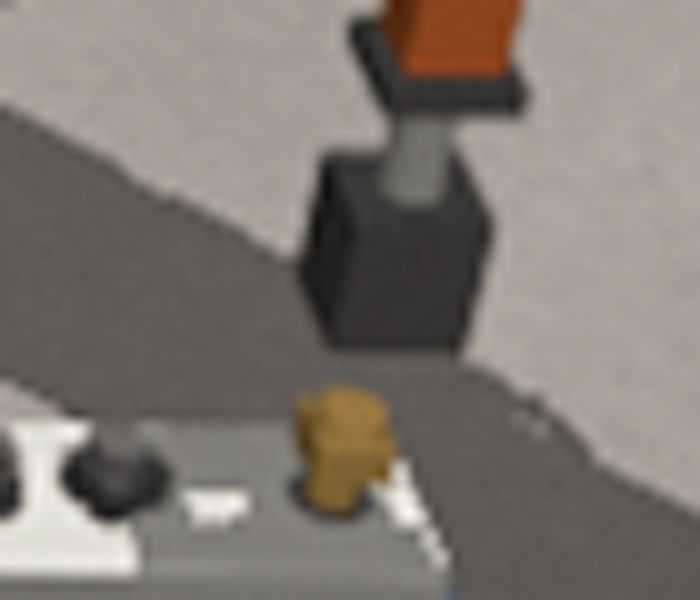

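```bash
python3 - <<'E'
from h import *
s=np.load('scenehov.npy',allow_pickle=True).item()
f=lambda x,y,z: ray(s,451+x/10-.5,195+y/10-.5,z)
L,F,Rr=f(303,275,.1074),f(330,350,.1074),f(465,352,.1074); m=(L+Rr)/2
for a,b in((F,Rr),(L,F)): d=b-a; print('edge',np.hypot(*d[:2]).round(4),np.degrees(np.arctan2(d[1],d[0])).round(1))
print('mouth',m,'nose',f(351,409,.077), 'nose from c5',ray(s,486.4,235.3,.077))
hl,hf,hr=f(299,412,.07),f(318,455,.07),f(394,448,.07)
for a,b in((hf,hr),(hl,hf)): d=b-a; print('head edge',np.hypot(*d[:2]).round(4),np.degrees(np.arctan2(d[1],d[0])).round(1))
print(((hl+hr)/2))
E
```

```text
edge 0.0337 108.5
edge 0.0316 15.6
mouth [0.50373093 0.34324694 0.1074    ] nose [0.50512712 0.34152486 0.077     ] nose from c5 [0.50399212 0.34343896 0.077     ]
head edge 0.0206 117.9
head edge 0.0177 19.0
[0.50488068 0.34172023 0.07      ]
```

```bash
python3 - <<'E'
from h import *
s=np.load('scenehov.npy',allow_pickle=True).item()
print('ring',ray(s,451+33.4-.5,195+49.2-.5,.045),ray(s,474+165/16.667-.5,228+297/16.667-.5,.045))
E
python3 -m handwheel '[[[0,0,0.04],[0,0,0]],[[0,0,0.08],[0,0,0]],[[0,0,0.12],[0,0,0]],[[0,0,0.145],[0,0,0]],[[0,0,0.145],[0,0,0]]]'; for i in 1 2 3 4 5; do python3 -m handwheel '[[[0,0,0.006],[0,0,0]],[[0,0,0.006],[0,0,0]]]' | grep -E 'pos|force'; done
```

```text
ring [0.4987222  0.34321811 0.045     ] [0.50608626 0.34239653 0.045     ]
clock: 15.63
tool_pos: [0.4995, 0.3409, 0.1826]
orientation: [-179.9, -0.2, -162.1]
force: [-0.3, -0.3, -5.1]
opening: 0.0255
tool_pos: [0.5004, 0.3417, 0.1835]
force: [-0.2, -0.6, -3.0]
tool_pos: [0.5004, 0.3417, 0.1825]
force: [0.0, 0.0, -4.2]
tool_pos: [0.5003, 0.3416, 0.1812]
force: [0.2, 0.2, -3.3]
tool_pos: [0.5002, 0.3416, 0.1798]
force: [-0.2, -0.7, -3.2]
tool_pos: [0.5002, 0.3415, 0.1785]
force: [-0.5, 0.2, -4.7]
```

```bash
for i in 1 2 3 4 5; do python3 -m handwheel '[[[0,0,0.006],[0,0,0]],[[0,0,0.006],[0,0,0]]]' | grep -E 'pos|force'; done; python3 -c "
from see import *
see('c10.png'); print(get_obs()['moment'])"
```

```text
tool_pos: [0.5002, 0.3415, 0.1773]
force: [0.3, 0.4, -3.2]
tool_pos: [0.5002, 0.3416, 0.1761]
force: [0.6, -0.6, -3.7]
tool_pos: [0.5002, 0.3415, 0.1749]
force: [-0.7, 0.2, -3.9]
tool_pos: [0.5002, 0.3415, 0.1737]
force: [0.4, -0.7, -3.5]
tool_pos: [0.5002, 0.3415, 0.1725]
force: [-0.3, -0.4, -3.9]
brass 13 u 482 486 484.0 v 243 245 243.85 med [0.5052 0.343  0.0493]
socket 202 u 478 497 486.76 v 223 241 234.71 med [0.515  0.3428 0.0857]
   dx/dz 0.012
   px axis du/dv 0.568
orange 209 u 486 499 492.13 v 191 215 205.46 med [0.5123 0.336  0.1716]
   dx/dz -0.054
   px axis du/dv 0.044
tcp [0.5002 0.3415 0.1725] pred mouth px [484.8 237.8] pred vertical du/dv -0.262
[0.02250745 0.08495812 0.03352019]
```

```bash
for i in 1 2 3 4 5 6 7; do python3 -m handwheel '[[[0,0,0.006],[0,0,0]],[[0,0,0.006],[0,0,0]]]' | grep -E 'pos|force'; done; python3 -c "
from see import *
print(get_obs()['moment'])"
```

```text
tool_pos: [0.5002, 0.3415, 0.1714]
force: [0.1, -0.3, -4.0]
tool_pos: [0.5002, 0.3415, 0.1701]
force: [-0.7, 0.1, -3.2]
tool_pos: [0.5002, 0.3415, 0.1689]
force: [0.1, -0.4, -5.1]
tool_pos: [0.5002, 0.3415, 0.1677]
force: [-0.3, -0.2, -3.7]
tool_pos: [0.5002, 0.3415, 0.1665]
force: [-0.7, 0.3, -3.8]
tool_pos: [0.5002, 0.3415, 0.1653]
force: [0.7, -0.2, -4.0]
tool_pos: [0.5006, 0.3417, 0.1648]
force: [-0.0, -0.4, -1.1]
[-0.09933849  0.46230083  0.00158699]
```

```bash
for i in 1 2 3; do python3 -m handwheel '[[[0,0,0.005],[0,0,0]],[[0,0,0.005],[0,0,0]],[[0,0,0.005],[0,0,0]]]' | grep -E 'pos|orient|force';  python3 -c "
from h import *
print(get_obs()['moment'].round(3))"; done
```

```text
tool_pos: [0.5008, 0.3418, 0.1644]
orientation: [-180.0, 0.0, -162.1]
force: [-0.5, -1.1, 5.9]
[-0.341  0.764  0.029]
tool_pos: [0.5011, 0.3421, 0.1642]
orientation: [-180.0, 0.1, -162.0]
force: [-2.7, -1.2, 9.0]
[-0.519  1.136 -0.009]
tool_pos: [0.5015, 0.3423, 0.164]
orientation: [180.0, 0.2, -162.0]
force: [-2.7, -0.8, 13.3]
[-0.648  1.396 -0.037]
```

```bash
for i in 1 2 3 4; do python3 -m handwheel '[[[0.004,-0.0005,0],[0,0,0]],[[0.004,-0.0005,0],[0,0,0]],[[0.004,-0.0005,0],[0,0,0]]]' | grep -E 'pos|orient|force';  python3 -c "
from h import *
print(get_obs()['moment'].round(3))"; done
```

```text
tool_pos: [0.5011, 0.3421, 0.164]
orientation: [180.0, 0.2, -162.0]
force: [-0.9, -1.2, 11.7]
[-0.515  0.892  0.019]
tool_pos: [0.5006, 0.342, 0.164]
orientation: [180.0, 0.2, -162.0]
force: [-1.0, -1.2, 11.7]
[-0.348  0.443 -0.018]
tool_pos: [0.4998, 0.3416, 0.164]
orientation: [180.0, 0.2, -162.0]
force: [-0.4, -0.8, 11.5]
[-0.361  0.448 -0.024]
tool_pos: [0.499, 0.3413, 0.1639]
orientation: [180.0, 0.2, -162.0]
force: [-0.7, -0.8, 12.6]
[-0.291  0.599 -0.022]
```

```bash
cat > m.py <<'E'
from h import *
o=get_obs(); print(o['clock'].__round__(2),'M',np.array(o['moment']).round(3),'F',np.array(o['force']).round(1),np.array(o['tool_pos']).round(4))
E
for i in 1 2 3; do python3 -m handwheel '[[[0.004,-0.0012,0],[0,0,0]],[[0.004,-0.0012,0],[0,0,0]],[[0.004,-0.0012,0],[0,0,0]]]' >/dev/null;  python3 m.py; done; echo back; for i in 1 2 3; do python3 -m handwheel '[[[-0.004,-0.002,0],[0,0,0]],[[-0.004,-0.002,0],[0,0,0]],[[-0.004,-0.002,0],[0,0,0]]]' >/dev/null;  python3 m.py; done
```

```text
20.67 M [-0.193  0.548 -0.039] F [-0.4 -0.4 10.7] [0.4983 0.3408 0.1639]
20.92 M [-0.093  0.423 -0.02 ] F [-0.6  0.1 10.5] [0.4977 0.3405 0.1639]
21.17 M [0.062 0.071 0.075] F [-0.5 -0.4  9.5] [0.4972 0.3402 0.1639]
back
21.42 M [0.082 0.707 0.03 ] F [-1.2 -0.2 10.5] [0.4978 0.34   0.1638]
21.67 M [ 0.068  1.084 -0.01 ] F [-1.7 -0.  11.5] [0.4984 0.3398 0.1638]
21.92 M [ 0.128  1.47  -0.004] F [-2.5  0.6 12.3] [0.4991 0.3396 0.1638]
```

```bash
for i in 1 2 3; do python3 -m handwheel '[[[0.0027,0.0019,0],[0,0,0]],[[0.0027,0.0019,0],[0,0,0]]]' >/dev/null;  python3 m.py; done; echo more; for i in 1 2 3 4; do python3 -m handwheel '[[[0.003,0.0009,0],[0,0,0]],[[0.003,0.0009,0],[0,0,0]]]' >/dev/null;  python3 m.py; done; python3 -c "
from see import *
see('c11.png')"
```

```text
22.08 M [ 0.129  0.988 -0.044] F [-1.3  0.  11.1] [0.4987 0.3399 0.1638]
22.25 M [ 0.028  0.557 -0.034] F [-0.1 -0.8 10.9] [0.4982 0.3401 0.1638]
22.42 M [-0.031  0.32  -0.002] F [-0.1  0.  10.9] [0.4978 0.3402 0.1639]
more
22.58 M [-0.022  0.065  0.003] F [-0.   0.   9.7] [0.4972 0.3402 0.1638]
22.75 M [ 0.017 -0.269 -0.039] F [ 1.1  0.2 10.1] [0.4968 0.3403 0.1639]
22.92 M [ 0.014 -0.633  0.   ] F [1.2 0.4 9.2] [0.4963 0.3404 0.1639]
23.08 M [ 0.104 -0.991 -0.006] F [3.  0.8 8.1] [0.4959 0.3405 0.1639]
brass 4 u 483 485 484.0 v 245 246 245.25 med [0.5046 0.344  0.0447]
socket 191 u 477 495 485.71 v 225 243 236.36 med [0.5116 0.3414 0.0778]
   dx/dz -0.027
   px axis du/dv 0.531
orange 209 u 485 498 490.97 v 193 217 207.51 med [0.5083 0.3349 0.1627]
   dx/dz -0.061
   px axis du/dv 0.047
tcp [0.4959 0.3405 0.1639] pred mouth px [483.8 239.3] pred vertical du/dv -0.261
```

View pics/c11.png

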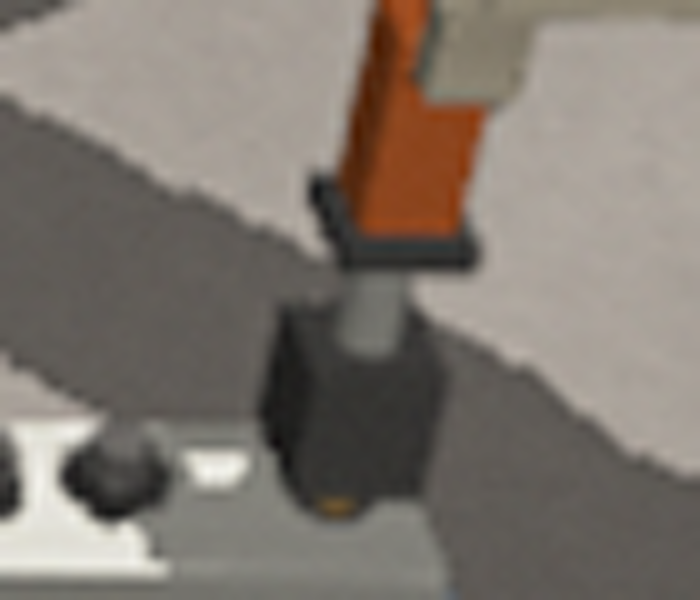

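```bash
for i in 1 2; do python3 -m handwheel '[[[-0.003,-0.0013,0],[0,0,0]],[[-0.003,-0.0013,0],[0,0,0]]]' >/dev/null;  python3 m.py; done; python3 -m handwheel '[[[0,0,0],[0,0,0]]]'; python3 m.py; python3 - <<'E'
from h import *
# key verticality from scene edges: fit orange & socket axis by rays at two heights
s=[snap('scene') for _ in range(6)]; o=s[0]; o['color']=np.mean([x['color'] for x in s],0).round().astype(np.uint8); o['z_map']=np.mean([x['z_map'] for x in s],0)
np.save('seat.npy',o,allow_pickle=True)
P=cloud(o); p,_=pose()
near=(abs(P[...,0]-p[0]-.01)<.03)&(abs(P[...,1]-p[1])<.03)
for a,b in((.062,.072),(.072,.085),(.108,.113),(.13,.14),(.14,.15)):
    k=near&(P[...,2]>a)&(P[...,2]<b); q=P[k]; print(a,len(q),np.median(q,0).round(4),q[:,1].min().round(4),q[:,1].max().round(4))
E
```

```text
23.45 M [ 0.078 -0.436 -0.016] F [1.8 0.2 9.1] [0.4964 0.3403 0.1639]
23.62 M [ 0.116  0.023 -0.017] F [ 0.2 -0.2  9.7] [0.4968 0.3402 0.1638]
clock: 23.7
tool_pos: [0.4968, 0.3402, 0.1639]
orientation: [179.9, 0.3, -162.0]
force: [-0.1, 0.2, 9.3]
opening: 0.0257
23.7 M [ 0.091 -0.006 -0.003] F [-0.1  0.2  9.3] [0.4968 0.3402 0.1639]
0.062 54 [0.512 0.34  0.067] 0.3216 0.3638
0.072 71 [0.5119 0.3419 0.0789] 0.3216 0.3636
0.108 9 [0.5037 0.3403 0.1106] 0.3352 0.3479
0.13 86 [0.5088 0.3395 0.1351] 0.3102 0.3687
0.14 41 [0.5089 0.3388 0.1449] 0.3259 0.3558
```

```bash
for i in 1 2 3; do python3 -m handwheel '[[[0,0,0.0004],[0,0,0.0145]],[[0,0,0.0009],[0,0,0.029]],[[0,0,0.0014],[0,0,0.0435]],[[0,0,0.0014],[0,0,0.0435]]]' | grep orient;  python3 m.py; done
```

```text
orientation: [179.9, 0.2, -178.0]
24.33 M [0.189 0.081 0.01 ] F [ 0.8  0.6 10.2] [0.4968 0.3403 0.1636]
orientation: [179.8, 0.2, 166.3]
24.67 M [0.068 0.029 0.045] F [ 0.1  0.7 10.4] [0.4968 0.3402 0.1634]
orientation: [179.8, 0.1, 150.7]
25.0 M [0.235 0.422 0.03 ] F [-0.9  0.4 11.2] [0.4966 0.3403 0.1631]
```

```bash
for i in 1 2 3; do python3 -m handwheel '[[[0,0,0.0004],[0,0,0.0145]],[[0,0,0.0009],[0,0,0.029]],[[0,0,0.0013],[0,0,0.0435]],[[0,0,0.0013],[0,0,0.0435]]]' | grep orient;  python3 m.py; done; python3 -m handwheel '[[[0,0,0],[0,0,0]]]' | grep orient; python3 m.py
```

```text
orientation: [179.7, 0.0, 135.0]
25.33 M [0.542 0.658 0.109] F [-1.4  0.8 11.3] [0.4965 0.3406 0.1629]
orientation: [179.7, -0.1, 119.4]
25.67 M [0.875 0.738 0.029] F [-1.2  1.2  9.5] [0.4966 0.3408 0.1626]
orientation: [179.7, -0.2, 103.7]
26.0 M [1.175 0.684 0.006] F [-0.4  2.7 10.8] [0.4966 0.341  0.1624]
orientation: [179.7, -0.2, 104.0]
26.08 M [1.142 0.616 0.068] F [-1.   2.6  9.7] [0.4966 0.3411 0.1624]
```

```bash
for i in 1 2; do python3 -m handwheel '[[[0.0044,-0.0012,0],[0,0,0]],[[0.0044,-0.0012,0],[0,0,0]],[[0.0044,-0.0012,0],[0,0,0]]]' >/dev/null;  python3 m.py; done; python3 -m handwheel '[[[0,0,0],[0,0,0]]]' | grep orient; python3 m.py
```

```text
26.33 M [0.754 0.445 0.023] F [-1.   1.5 10.7] [0.4962 0.3415 0.1624]
26.58 M [0.258 0.214 0.046] F [-1.2  0.9 10.1] [0.4958 0.342  0.1624]
orientation: [179.7, -0.1, 104.0]
26.67 M [0.19  0.251 0.007] F [-0.7  1.2 11.2] [0.4958 0.342  0.1624]
```

```bash
python3 -m handwheel '[[[0.0012,-0.0015,0],[0,0,0]],[[0.0012,-0.0015,0],[0,0,0]]]' >/dev/null;  python3 m.py; cat > vert.py <<'E'
from h import *
o=snap('scene'); s=[o]+[snap('scene') for _ in range(5)]; o['color']=np.mean([x['color'] for x in s],0).round().astype(np.uint8); o['z_map']=np.mean([x['z_map'] for x in s],0)
P=cloud(o); c=[.497,.3415]
near=(abs(P[...,0]-c[0]-.01)<.03)&(abs(P[...,1]-c[1])<.03)
for a,b in((.060,.070),(.070,.083),(.107,.112),(.13,.14),(.14,.15),(.15,.17),(.17,.19)):
    k=near&(P[...,2]>a)&(P[...,2]<b); q=P[k]
    if len(q): print(a,len(q),np.median(q,0).round(4))
# pixel axis: midpoints of key silhouette per row (socket, orange) vs projected vertical through socket
hsv=cv2.cvtColor(o['color'],cv2.COLOR_RGB2HSV)
og=near&(cv2.inRange(hsv,(4,150,40),(18,255,255))>0); sk=near&(hsv[...,1]<110)&(hsv[...,2]<90)&(P[...,2]>.06)&(P[...,2]<.094)
for n,k,z in(('socket',sk,.076),('orange',og,.167)):
    v,u=np.nonzero(k); print(n,len(u),u.mean().round(2),v.mean().round(2),'vertical axis px',proj(o,[c[0],c[1],z]).round(2),'med',np.median(P[k],0).round(4))
E
python3 vert.py
```

```text
26.83 M [0.122 0.055 0.024] F [-0.   0.5 10.4] [0.4955 0.342  0.1624]
0.06 50 [0.5135 0.3406 0.0652]
0.07 71 [0.5133 0.3413 0.0769]
0.107 11 [0.504  0.3413 0.1105]
0.13 83 [0.5096 0.3393 0.1343]
0.14 43 [0.5081 0.3413 0.1449]
0.15 89 [0.5076 0.3417 0.1601]
0.17 106 [0.5075 0.3422 0.1831]
socket 209 485.92 235.68 vertical axis px [485.69 233.87] med [0.5125 0.3413 0.0805]
orange 272 493.33 206.45 vertical axis px [493.27 204.92] med [0.5075 0.3418 0.1688]
```

```bash
for i in 1 2; do python3 -m handwheel '[[[0,0,-0.003],[0,0,0]],[[0,0,-0.003],[0,0,0]]]' >/dev/null;  python3 m.py; done
```

```text
27.3 M [ 0.223 -0.1    0.01 ] F [-0.2  0.4  8. ] [0.4952 0.3419 0.1625]
27.47 M [ 0.441 -0.121  0.036] F [0.6 0.8 7.1] [0.4949 0.3417 0.1625]
```

```bash
for i in 1 2; do python3 -m handwheel '[[[0.0025,0.0015,-0.004],[0,0,0]],[[0.0025,0.0015,-0.004],[0,0,0]]]' >/dev/null;  python3 m.py; done;  python3 -m handwheel '[[[0,0,0],[0,0,0]]]'>/dev/null; python3 m.py
```

```text
27.63 M [ 0.391 -0.409  0.001] F [-0.2  0.9  5.6] [0.4946 0.3418 0.1625]
27.8 M [ 0.372 -0.642 -0.032] F [ 2.1 -0.   3.2] [0.4942 0.3418 0.1626]
27.88 M [ 0.454 -0.581  0.039] F [1.7 0.7 3.1] [0.4942 0.3418 0.1626]
```

```bash
python3 -m handwheel '[[[0.001,0.003,0],[0,0,0]],[[0.0015,0.005,0],[0,0,0]],[[0.0015,0.005,0],[0,0,0]]]' >/dev/null;  python3 m.py; python3 -m handwheel '[[[0.0015,0.001,0],[0,0,0]],[[0.0015,0.001,0],[0,0,0]]]' >/dev/null;  python3 m.py
```

```text
28.13 M [ 0.111 -0.251 -0.034] F [ 0.9 -0.2  4.4] [0.4949 0.3422 0.1626]
28.3 M [-0.073 -0.242 -0.017] F [ 0.9 -0.8  4.1] [0.495  0.3424 0.1626]
```

```bash
python3 -m handwheel '[[[0,0.0015,0],[0,0,0]],[[0,0.0015,0],[0,0,0]]]' >/dev/null;  python3 m.py; python3 vert.py|tail -2; for i in 1 2; do python3 -m handwheel '[[[0,0,0],[0,0,0]],[[0,0,0],[0,0,0]],[[0,0,0],[0,0,0]],[[0,0,0],[0,0,0]],[[0,0,0],[0,0,0]]]' -1 | grep -E 'force|open'; done; python3 m.py; python3 vert.py
```

```text
28.47 M [-0.171 -0.185  0.02 ] F [-0.1 -1.1  5.1] [0.4953 0.3425 0.1626]
socket 205 486.0 236.28 vertical axis px [485.69 233.87] med [0.5125 0.3428 0.0784]
orange 290 493.88 204.58 vertical axis px [493.27 204.92] med [0.5077 0.3418 0.1711]
force: [1.6, -0.2, -0.2]
opening: 0.0539
force: [0.2, 0.0, -1.1]
opening: 0.085
29.6 M [-0.003  0.054  0.011] F [ 0.2  0.  -1.1] [0.4953 0.3426 0.1625]
0.06 57 [0.5134 0.342  0.0647]
0.07 73 [0.5122 0.3437 0.0766]
0.107 11 [0.503  0.3413 0.1094]
0.13 83 [0.5083 0.3402 0.1345]
0.14 42 [0.5078 0.3392 0.145 ]
0.15 89 [0.5071 0.3417 0.1594]
0.17 89 [0.5059 0.3399 0.1795]
socket 197 485.89 236.5 vertical axis px [485.69 233.87] med [0.5123 0.342  0.0777]
orange 282 492.72 205.23 vertical axis px [493.27 204.92] med [0.5066 0.3396 0.1705]
```

```bash
python3 -m handwheel '[[[0,0,-0.1],[0,0,0]],[[0,0,-0.25],[0,0,0]],[[0,0,-0.4],[0,0,0]],[[0,0,-0.55],[0,0,0]],[[0,0,-0.7],[0,0,0]]]' >/dev/null; python3 -m handwheel '[[[0,0,0],[0,0,0]],[[0,0,0],[0,0,0]]]'|grep pos; python3 vert.py; python3 - <<'E'
from crop import *
s=snap('scene');t=snap('top'); np.save('endS.npy',s,allow_pickle=True)
v=cr(s,488,215,80,80,400,400); tile([[v,cr(t,204,214,60,60,400,400)]],'c12.png')
E
```

```text
tool_pos: [0.4959, 0.3434, 0.3047]
0.06 53 [0.5137 0.3415 0.0651]
0.07 77 [0.5127 0.3427 0.0763]
0.107 10 [0.5028 0.3434 0.1096]
0.13 80 [0.5086 0.341  0.1343]
0.14 46 [0.5074 0.3404 0.1449]
0.15 87 [0.5065 0.3412 0.1598]
0.17 94 [0.5059 0.3405 0.1794]
socket 195 485.75 236.49 vertical axis px [485.69 233.87] med [0.5125 0.3415 0.0771]
orange 285 492.72 205.66 vertical axis px [493.27 204.92] med [0.5063 0.34   0.1705]
```

```bash
python3 - <<'E'
from h import *
def an(o,c,z0,name):
    P=cloud(o); hsv=cv2.cvtColor(o['color'],cv2.COLOR_RGB2HSV)
    near=(abs(P[...,0]-c[0]-.01)<.035)&(abs(P[...,1]-c[1])<.03)
    out=[]
    og=near&(cv2.inRange(hsv,(4,150,40),(18,255,255))>0)
    for a,b,m in((.006,.018,near),(.018,.033,near),(.083,.095,og),(.095,.11,og),(.11,.122,og),(.122,.133,og)):
        k=m&(P[...,2]>a+z0)&(P[...,2]<b+z0); out.append(np.median(P[k],0)[:2].round(4).tolist())
    # side edges of the orange grip: silhouette mid per row vs vertical line, residual slope
    v,u=np.nonzero(og&(P[...,2]>z0+.083)&(P[...,2]<z0+.15)); rows=[r for r in np.unique(v) if (v==r).sum()>6][4:-4]
    l=np.polyfit(rows,[u[v==r].min() for r in rows],1)[0]; r_=np.polyfit(rows,[u[v==r].max() for r in rows],1)[0]
    a,b=proj(o,[*c,z0+.08]),proj(o,[*c,z0+.14]); pr=(b-a)[0]/(b-a)[1]
    q=P[og&(P[...,2]>z0+.083)&(P[...,2]<z0+.133)]; A=np.c_[q[:,2]-q[:,2].mean(),q[:,1]-q[:,1].mean(),np.ones(len(q))]
    print(name,out,'edge slopes',l.round(3),r_.round(3),'vertical',pr.round(3),'dx/dz',np.linalg.lstsq(A,q[:,0],rcond=None)[0].round(3))
    t=og&(P[...,2]>z0+.136)&(P[...,2]<z0+.15); print('  grip top',t.sum(),P[t].mean(0).round(4))
    return
s4=np.load('s4.npy',allow_pickle=True).item()
an(s4,(.587,.008),.006,'pad')
for _ in range(3): an(snap('scene'),(.496,.342),.0555,'bolt')
an(np.load('seat.npy',allow_pickle=True).item(),(.496,.342),.0565,'seat(held)')
t=snap('top');P=cloud(t);hsv=cv2.cvtColor(t['color'],cv2.COLOR_RGB2HSV)
k=(cv2.inRange(hsv,(4,150,40),(18,255,255))>0)&(abs(P[...,0]-.496)<.04)&(abs(P[...,1]-.34)<.04)&(P[...,2]<.21); print('top orange',k.sum(),P[k].mean(0) if k.sum() else '')
E
```

```text
pad [[0.6023, 0.0104], [0.6022, 0.012], [0.5983, 0.0089], [0.5984, 0.0083], [0.5986, 0.0102], [0.5986, 0.0112]] edge slopes -0.115 -0.06 vertical -0.053 dx/dz [ 0.011 -0.099  0.598]
  grip top 53 [0.5906 0.0094 0.1446]
bolt [[0.5133, 0.3431], [0.5122, 0.342], [0.5072, 0.3399], [0.5071, 0.3392], [0.506, 0.3399], [0.5069, 0.3402]] edge slopes -0.236 -0.243 vertical -0.262 dx/dz [-0.017  0.188  0.506]
  grip top 53 [0.4997 0.3402 0.1939]
bolt [[0.5122, 0.3427], [0.5132, 0.3402], [0.5073, 0.3397], [0.5075, 0.3395], [0.5062, 0.3404], [0.5063, 0.3391]] edge slopes -0.236 -0.243 vertical -0.262 dx/dz [-0.025  0.194  0.506]
  grip top 49 [0.4987 0.3401 0.1939]
bolt [[0.5126, 0.3413], [0.5126, 0.3421], [0.5072, 0.3397], [0.507, 0.3404], [0.5063, 0.3392], [0.5061, 0.3399]] edge slopes -0.211 -0.243 vertical -0.262 dx/dz [-0.048  0.171  0.506]
  grip top 52 [0.4996 0.3398 0.1939]
seat(held) [[0.5116, 0.342], [0.5122, 0.3411], [0.5094, 0.3388], [0.5091, 0.3381], [0.509, 0.3361], [0.507, 0.3299]] edge slopes -0.5 -0.0 vertical -0.262 dx/dz [0.003 0.236 0.508]
  grip top 19 [0.4997 0.331  0.1947]
top orange 68 [0.49036275 0.33677635 0.18394046]
```

```bash
python3 - <<'E'
from h import *
a=np.load('scene0.npy',allow_pickle=True).item(); b=snap('scene')
for n,(u,v) in dict(tub=(418,285),jar=(253,246),wrench=(214,228),spare=(400,217),offcut=(360,298),wheel=(495,299),bluekey=(390,308),offcut2=(325,203),purple1=(258,172),purple2=(200,177),purple3=(310,170),pad=(351,250)).items():
    A,B=[cv2.GaussianBlur(x['color'][v-14:v+15,u-18:u+19],(3,3),0).astype(float) for x in(a,b)]
    n1=lambda x:x/(x.sum(-1,keepdims=True)+30)
    sh,_=cv2.phaseCorrelate(A.mean(-1),B.mean(-1)); print(n,'shift px',np.round(sh,2),'chroma diff',np.abs(n1(A)-n1(B)).mean().round(4))
o=get_obs(); print(o['clock'],o['force'].round(1),o['opening'])
close_job()
E
```

```text
tub shift px [-0.   -0.03] chroma diff 0.0006
jar shift px [0.03 0.04] chroma diff 0.0036
wrench shift px [-0.03  0.01] chroma diff 0.0007
spare shift px [-0.22  0.36] chroma diff 0.002
offcut shift px [-0.  0.] chroma diff 0.0018
wheel shift px [-0.04 -0.08] chroma diff 0.0218
bluekey shift px [-0.   -0.02] chroma diff 0.0015
offcut2 shift px [-0.07 -1.8 ] chroma diff 0.0087
purple1 shift px [0.56 0.85] chroma diff 0.0277
purple2 shift px [ 0.12 -0.01] chroma diff 0.009
purple3 shift px [0.12 0.34] chroma diff 0.0078
pad shift px [ 0.06 -0.02] chroma diff 0.003
31.1333 [-0.1  0.1  0.3] 0.0875345347690625
the job is handed in; nothing more can be done
```

The job is handed in at 31.1 s of the 61 s allowed, with the key left standing on the bolt at a lean of about 1.5°.

- **Moves:** I lifted the orange key off the cradle. It hung about 16° out of line in the jaws, so I corrected that before standing it on the pad and letting go. I then retook it from above and lowered it over the brass head until it touched bottom, within 1 mm of the expected full depth. I shifted it sideways until the side loads were near zero, turned it 94° clockwise while following the bolt's sink of about 1.5 mm, let go and moved clear.
- **Straightness:** After letting go, the key stood steady over three looks. The lean is towards the robot, compared with how the key measured when standing on the pad, and good to about 1°. I left it rather than risk disturbing it. I couldn't see the bolt's own lean inside the socket.
- **Turn:** With the socket's play, the bolt itself turned somewhere between about 82° and 94°. I didn't measure it directly.
- **Other things on the bench:** Comparing pictures before and after, the tub, jar, spanner, blue key, wheel and pad had not shifted. The steel block near (325,203) in the scene picture (the offcut) and the purple key behind the cradle gave shifts of 1.8 and about 1 pixel. I put these down to the arm's changed shadow and the key's removal, since the arm touched neither, but I didn't confirm it.
- **Last picture:** The final picture was refused because the limit of 12 was reached, so the end checks are numeric only.

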